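# Close the three storage pots with their own lids

## Robot

A 7-joint arm with a two-finger parallel gripper is mounted at the origin on a cart in front of the work surface, level with it; the furniture and walls round the work are solid. World frame = base frame: x ahead of the robot, y to its left, z up, the work surface at z = 0. Lengths are in m, angles in rad, forces in N, time in s.
With the tool pointing down it reaches from about 0.425 to 0.875 m from the base axis. Payload 4.7 kg.
Tool frame: the origin (TCP) lies between the finger pads, 19 mm behind the fingertips; this is the grasp point; x points along the fingers, z is the direction in which the jaws open and shut, and the axes are right-handed (so a half turn about x gives the same grasp; the last joint's range is limited). The gripper opens to 87 mm and grips with 3 to 60 N. Pads are 19 mm wide; open, the fingers measure 117 mm over their backs; the gripper's body (75 mm by 190 mm) begins 51 mm behind the grasp point.
Start: joints at [-1.318, 0.321, -0.07, 1.45, 0.023, 1.371, -0.057], TCP at [0.154, 0.632, 0.241] pointing down, gripper open.
Joint ranges: [-2.86, 2.86], [-0.3, 2.09], [-1.38, 1.24], [0.06, 2.45], [-1.56, 4.7], [0.09, 2.05], [-2.69, 2.69]. Speed limits (rad/s): [2.57, 2.57, 3.14, 3.14, 3.14, 3.14, 3.14].

## Interface

Orientations are given as a rotation vector (axis times angle).
In Python, from bench import telemetry, viewer, workorder gives the robot as it stands.
- The arm moves only by the shell command python3 -m creep 'ROWS' [FORCE]. ROWS is JSON, a list of rows, each an object of numbers: "fingers": the opening, from 0 (shut) to 1 (fully open); "x", "y", "z": the shift along the tool's x, y, z in units of 40 mm (1.0 is 40 mm); "twist": the turn about the tool's x in units of 5 degrees (1.0 is 5 degrees). In form: [{"fingers": .., "x": .., "y": .., "z": .., "twist": ..}, ...]. A call has 1 to 20 rows; each row is the pose to reach, as a shift and turn from the pose commanded when the call began, along the tool's axes at that moment; what a row does not reach only later rows make up. A row lasts 1/12 s, in which the tool goes at most 41.7 mm and 7.16 degrees, less where a joint would pass 70% of its speed; a pose out of reach is approached as far as the arm can. A call with a gripper value outside its range is refused whole. The fingers move at their own pace and stop on an object; FORCE is the grip in N (left out, the last holds). Time passes only in rows, so rows that repeat a pose let the fingers close. It gives the time, the measured TCP pose, the force and the opening at its end, in the units of the state.
- telemetry.get_state(): the state, without advancing time (a new reading comes with each control period).
- viewer.get_image(name): name is "scene" or "top"; returns a dict with "pixels" (400x640x3 uint8, red, green, blue), "z_map" (400x640 float32, m along the optical axis (not along the pixel's ray), 0 where there is no reading), "K" (3x3 intrinsics, pixels), "dist_coeffs" ([k1, k2, p1, p2, k3] as OpenCV has them; the pictures are not rectified), "xyz" and "attitude" of the camera in the world. Camera axes: x right, y up, looking along -z (the intrinsics and any distortion apply to the point x, -y, -z); pixel columns grow to the right and rows downward; lengths in m; the calibration is good to about 2 mm. A picture is of the moment at which its call begins.
- workorder.close_job(): hands the job in, once; it reports no verdict.
The state is a dict: "time": time; "joint_positions": joint angles; "qd": joint speeds; "joint_torque": joint torques, N m; "position": TCP position; "tool_rot": TCP orientation; "ft_force": force on the tool from outside, world axes, zero at the start; "torque": the same for the moment, N m; "grip_width": opening from 0.0 (shut) to 1.0 (fully open).
Only numpy, scipy, OpenCV 4.12 (cv2) and the standard library are available. Lean on these libraries where they do the work, as an engineer would, in place of code of your own. Each camera call takes 0.05 s, during which the arm holds its last target.

## Task

Close the three white pots: pick the three wooden knobbed lids out from among the other things and put each on the pot of its own size, small on small, medium on medium, large on large, so that each lid sits level and fully home on the rim. Leave the pots standing where they are, and do not disturb the coaster and the tea light.

Things in the scene. Friction and masses are not known exactly. Their poses are not given: they have to be found in the camera images.
- lid_small: the small lid: light wooden disc 56 mm across with a round knob on top, at the start lying knob up on the worktop. Origin: centre of its underside (the bottom of the plug), z up through the knob. From the origin upward: 0-8 mm a tapered plug, 28 mm across at the bottom and 38 mm at its top; 8-16 mm the disc; 16-41 mm the knob, 20 to 22 mm across, to be gripped from above. Loose, about 40 g.
- lid_medium: the medium lid: light wooden disc 76 mm across with a round knob on top, at the start lying knob up on the worktop. Origin: centre of its underside (the bottom of the plug), z up through the knob. From the origin upward: 0-8 mm a tapered plug, 48 mm across at the bottom and 58 mm at its top; 8-16 mm the disc; 16-41 mm the knob, 20 to 22 mm across, to be gripped from above. Loose, about 60 g.
- lid_large: the large lid: light wooden disc 96 mm across with a round knob on top, at the start lying knob up on the worktop. Origin: centre of its underside (the bottom of the plug), z up through the knob. From the origin upward: 0-8 mm a tapered plug, 68 mm across at the bottom and 78 mm at its top; 8-16 mm the disc; 16-41 mm the knob, 20 to 22 mm across, to be gripped from above. Loose, about 80 g.
- pot_small: the small pot: open white round stoneware pot, 54 mm across outside, 44 mm across inside, 52 mm high, standing loose on the worktop, about 300 g. Origin: centre of its underside, z up. Closed by the small lid: the plug is inside and the disc lies on the rim, so that the lid's origin is 44 mm above the pot's.
- pot_medium: the medium pot: open white round stoneware pot, 74 mm across outside, 64 mm across inside, 52 mm high, standing loose on the worktop, about 400 g. Origin: centre of its underside, z up. Closed by the medium lid: the plug is inside and the disc lies on the rim, so that the lid's origin is 44 mm above the pot's.
- pot_large: the large pot: open white round stoneware pot, 94 mm across outside, 84 mm across inside, 52 mm high, standing loose on the worktop, about 500 g. Origin: centre of its underside, z up. Closed by the large lid: the plug is inside and the disc lies on the rim, so that the lid's origin is 44 mm above the pot's.
- coaster: a flat cork coaster, 84 mm across and 8 mm thick, without a knob; a bystander, loose. Origin: centre of its underside.
- tea_light: a white tea light, 38 mm across and 15 mm high; a bystander, loose. Origin: centre of its underside. It stands in front of the slow cooker. (A wall cabinet hangs 0.45 m above the back of the worktop, from about x = 0.61 m on: lift no higher than needed, 0.15 m at the TCP is enough to carry a lid over the pots, open or closed.)

How it is judged:
By the outcome, as a careful person would: the job done as asked, in the order asked, and still so for the second after the job is handed in, with the robot touching nothing.
It also fails if it takes over 77 s, if anything falls off the work surface, if the arm or the gripper's body presses on something with over 40 N, if the wrist force passes 120 N, or if a joint passes its speed limit or range.

## Working session

There is one attempt and no reset: what is moved stays moved. The work goes in short steps, Python scripts to look and compute and a shell command to move; the robot and the scene stay as the last step left them, time stands still between calls to the robot, and variables do not carry over. Pictures are saved under pics/ and viewed, and the job is handed in when it is done.

```bash
ls; mkdir -p pics
python3 - <<'E'
from bench import telemetry, viewer
import cv2,numpy as np
s=telemetry.get_state(); print({k:np.round(v,3).tolist() for k,v in s.items()})
for n in("scene","top"):
    d=viewer.get_image(n); cv2.imwrite(f"pics/{n}0.png",d["pixels"][:,:,::-1]); np.savez(f"{n}0.npz",**d)
    print(n,d["K"],d["dist_coeffs"],d["xyz"],d["attitude"])
E
```

```text
pics
{'time': 0.0, 'joint_positions': [-1.318, 0.322, -0.07, 1.452, 0.023, 1.371, -0.057], 'qd': [0.002, -0.001, 0.001, -0.0, 0.001, 0.002, -0.002], 'joint_torque': [0.0, -49.129, -0.404, -31.253, -0.064, 0.044, 0.0], 'position': [0.154, 0.631, 0.24], 'tool_rot': [-1.033, 1.314, 1.031], 'ft_force': [0.54, 0.335, -0.466], 'torque': [0.022, 0.001, -0.019], 'grip_width': 1.001}
scene [[447.32314982   0.         318.5009338 ]
 [  0.         447.32314982 191.76486807]
 [  0.           0.           1.        ]] [-0.03113616  0.          0.          0.          0.        ] [-0.07910983  0.38832766  0.6014018 ] [ 0.52486395 -0.91062546 -1.94639729]
top [[424.18555148   0.         322.00375307]
 [  0.         424.18555148 207.03081832]
 [  0.           0.           1.        ]] [-0.01251502  0.          0.          0.          0.        ] [0.36908187 0.05504137 0.88535415] [ 0.09692618 -0.14916627 -1.56705897]
```

View pics/scene0.png

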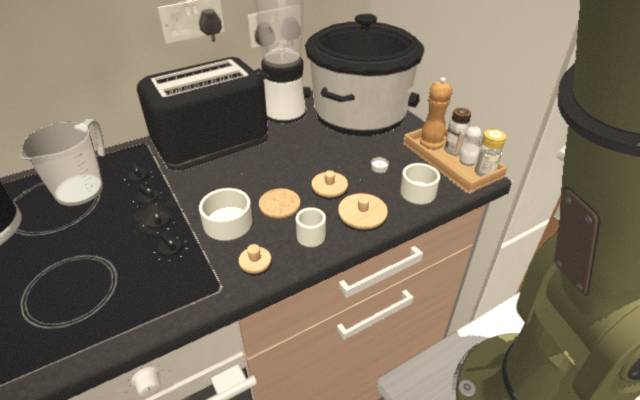

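View pics/top0.png

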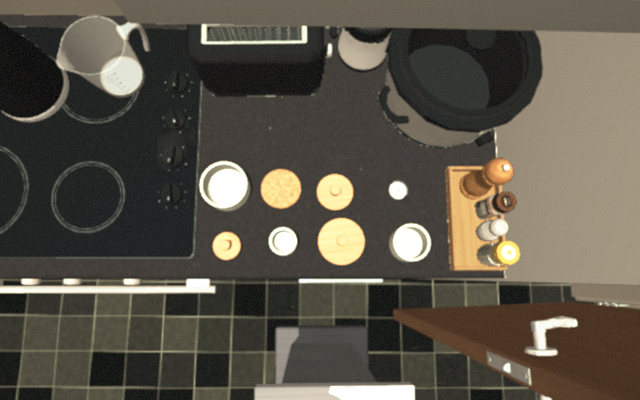

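The scene view shows the pots: large (227,213), small (311,227), medium (420,183). The lids are small (255,260), medium (330,184) and large (362,211), with the coaster at (280,203) and the tea light at (380,165). The top view matches: pots at (224,186), (283,241) and (410,242), lids at (227,246), (335,191) and (341,242). Next I'll segment and triangulate.

```bash
cat > h.py <<'E'
import numpy as np,cv2
from scipy.spatial.transform import Rotation as R
def ray(d,uv):
    p=cv2.undistortPoints(np.array(uv,float).reshape(-1,1,2),d["K"],d["dist_coeffs"]).reshape(-1,2)
    v=np.c_[p[:,0],-p[:,1],-np.ones(len(p))]
    return np.array(d["xyz"]),R.from_rotvec(d["attitude"]).apply(v)
def plane(d,uv,z):
    c,v=ray(d,uv); return c+v*((z-c[2])/v[:,2])[:,None]
def depth(d,uv):
    c,v=ray(d,uv); z=np.array([d["z_map"][int(round(b)),int(round(a))] for a,b in np.array(uv).reshape(-1,2)])
    return c+v*z[:,None]
def tri(d1,uv1,d2,uv2):
    c1,v1=ray(d1,[uv1]);c2,v2=ray(d2,[uv2]);v1=v1[0];v2=v2[0]
    t=np.linalg.lstsq(np.c_[v1,-v2],c2-c1,rcond=None)[0]
    a=c1+t[0]*v1;b=c2+t[1]*v2
    return (a+b)/2,np.linalg.norm(a-b)
def circ(P):
    A=np.c_[2*P[:,:2],np.ones(len(P))];s=np.linalg.lstsq(A,(P[:,:2]**2).sum(1),rcond=None)[0]
    return s[:2],np.sqrt(s[2]+s[:2]@s[:2])
def load(n): return dict(np.load(n))
E
python3 - <<'E'
from h import *
for n in("scene","top"):
    d=load(n+"0.npz");im=d["pixels"];hsv=cv2.cvtColor(im,cv2.COLOR_RGB2HSV)
    for nm,m in(("wood",cv2.inRange(hsv,(8,70,110),(30,255,255))),("white",cv2.inRange(hsv,(0,0,120),(179,80,255)))):
        N,l,st,ce=cv2.connectedComponentsWithStats(m)
        for i in range(1,N):
            if 80<st[i,4]<4000:
                c=ce[i]
                if not(190<c[0]<450 and 130<c[1]<280):continue
                cs=max(cv2.findContours((l==i).astype(np.uint8),cv2.RETR_EXTERNAL,cv2.CHAIN_APPROX_NONE)[0],key=len)[:,0]
                out=[]
                z={"wood":.016,"white":.052}[nm]
                P=plane(d,cs,z);h=cv2.convexHull(P[:,:2].astype(np.float32))[:,0]
                (cc,rr)=circ(h);e=cv2.minEnclosingCircle(P[:,:2].astype(np.float32))
                print(n,nm,st[i].tolist(),np.round(c),"fit",np.round(cc,4),round(rr*2,4),"mec",np.round(e[0],4),round(e[1]*2,4))
t=cv2.imread("pics/top0.png")[130:290,180:460];cv2.imwrite("pics/t1.png",cv2.resize(t,None,fx=2.8,fy=2.8,interpolation=2))
t=cv2.imread("pics/scene0.png")[130:290,180:460];cv2.imwrite("pics/s1.png",cv2.resize(t,None,fx=2.8,fy=2.8,interpolation=2))
E
```

```text
scene wood [403, 80, 104, 114, 3644] [446. 145.] fit [ 0.5374 -0.4543] 0.4827 mec [ 0.5793 -0.3806] 0.52
scene wood [311, 170, 38, 28, 792] [329. 183.] fit [ 0.5416 -0.0013] 0.0836 mec [ 0.5415 -0.0029] 0.0915
scene wood [258, 188, 43, 31, 1051] [279. 203.] fit [0.5411 0.1169] 0.089 mec [0.541  0.1165] 0.0935
scene wood [338, 193, 50, 36, 1452] [362. 210.] fit [ 0.4373 -0.0144] 0.1015 mec [ 0.4371 -0.0141] 0.106
scene wood [238, 243, 34, 31, 765] [254. 259.] fit [0.4318 0.221 ] 0.0639 mec [0.4322 0.2198] 0.0705
scene white [371, 157, 18, 16, 243] [379. 164.] fit [ 0.501  -0.1009] 0.0482 mec [ 0.5036 -0.099 ] 0.0556
scene white [401, 162, 40, 43, 1388] [420. 183.] fit [ 0.4107 -0.1376] 0.1165 mec [ 0.416  -0.1322] 0.1365
scene white [198, 187, 54, 54, 2350] [226. 213.] fit [0.5302 0.2317] 0.1277 mec [0.5284 0.2285] 0.1467
scene white [295, 207, 31, 41, 1079] [310. 226.] fit [0.4175 0.1107] 0.0926 mec [0.4175 0.114 ] 0.1018
scene white [338, 245, 86, 54, 1111] [381. 273.] fit [0.2861 0.0653] 0.151 mec [0.2718 0.0656] 0.1625
top wood [260, 168, 42, 41, 1355] [280. 188.] fit [0.5464 0.11
[... 663 characters left out ...]
, 180, 20, 20, 299] [398. 190.] fit [ 0.5366 -0.1256] 0.0392 mec [ 0.5366 -0.1256] 0.0402
top white [319, 220, 42, 25, 523] [336. 231.] fit [ 0.44   -0.0084] 0.0739 mec [ 0.4411 -0.0074] 0.0848
top white [389, 223, 43, 39, 1306] [410. 242.] fit [ 0.4296 -0.147 ] 0.0816 mec [ 0.4299 -0.147 ] 0.0848
top white [268, 226, 30, 30, 697] [282. 241.] fit [0.4337 0.105 ] 0.0576 mec [0.4336 0.1049] 0.0587
top white [214, 234, 17, 19, 150] [221. 242.] fit [0.4299 0.2225] 0.0333 mec [0.4289 0.2211] 0.0369
top white [224, 241, 15, 16, 106] [233. 250.] fit [0.4196 0.2058] 0.0293 mec [0.4188 0.2044] 0.0307
top white [325, 252, 34, 7, 132] [342. 255.] fit [ 0.404  -0.0107] 0.0482 mec [ 0.4068 -0.0109] 0.065
```

View pics/t1.png

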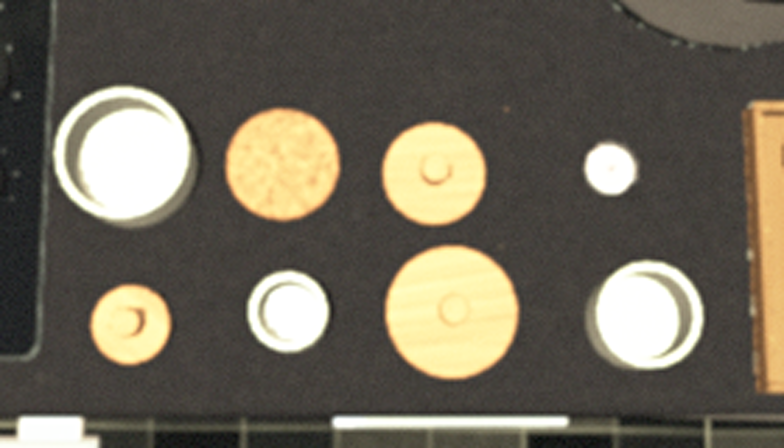

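View pics/s1.png

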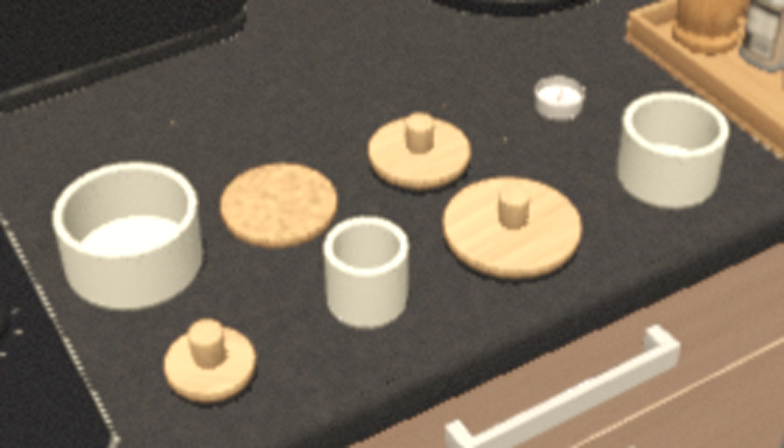

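```bash
cat >> h.py <<'E'
def cloud(d):
    v,u=np.mgrid[130:290,180:460];uv=np.c_[u.ravel(),v.ravel()].astype(float)
    c,r=ray(d,uv);z=d["z_map"][130:290,180:460].ravel();P=c+r*z[:,None]
    return P[z>0],uv[z>0]
E
python3 - <<'E'
from h import *
S,T=load("scene0.npz"),load("top0.npz")
L={"lid_s":(.427,.2215),"lid_m":(.5395,-.0006),"lid_l":(.4363,-.013),"pot_s":(.4337,.105),"pot_m":(.430,-.147),"pot_l":(.5443,.2232),"coast":(.5464,.1126),"tea":(.54,-.126)}
r={"pot_s":.028,"pot_m":.038,"pot_l":.048}
for k,c in L.items():
    for n,d in(("scene",S),("top",T)):
        P,uv=cloud(d);q=np.hypot(*(P[:,:2]-c).T)
        if k[0]=="l":
            m=(q<.03)&(P[:,2]>.034); D=(q<.05)&(P[:,2]>.012)&(P[:,2]<.021)
            top=P[m]; print(k,n,"knobtop n",m.sum(),"mean",top.mean(0).round(4),"mid",((top.max(0)+top.min(0))/2).round(4),"disc z",np.median(P[D,2]).round(4),"disc mec",[np.round(x,4) for x in cv2.minEnclosingCircle(P[D,:2].astype(np.float32))], "px",uv[m].mean(0).round(1))
        elif k[0]=="p":
            m=(q<r[k]+.012)&(P[:,2]>.047); print(k,n,"rim n",m.sum(),"z",np.median(P[m,2]).round(4),"fit",[np.round(x,4) for x in circ(P[m])],"mec",[np.round(x,4) for x in cv2.minEnclosingCircle(P[m,:2].astype(np.float32))])
        else:
            m=(q<.05)&(P[:,2]>.005);print(k,n,m.sum(),P[m].mean(0).round(4),np.median(P[m,2]).round(4))
P,uv=cloud(T);print("table z",np.median(P[:,2]));P,uv=cloud(S);m=(P[:,2]<.2)&(P[:,0]>.41);print(np.percentile(P[m,2],[5,30,50]))
E
```

```text
lid_s scene knobtop n 131 mean [0.4263 0.2214 0.0413] mid [0.4282 0.2208 0.0395] disc z 0.0179 disc mec [array([0.4287, 0.2196]), np.float64(0.0289)] px [253.1 249.9]
lid_s top knobtop n 89 mean [0.427  0.2195 0.04  ] mid [0.4272 0.2202 0.0398] disc z 0.0156 disc mec [array([0.4271, 0.2203]), np.float64(0.028)] px [224.6 244.6]
lid_m scene knobtop n 83 mean [5.384e-01 4.000e-04 4.120e-02] mid [ 0.5409 -0.0009  0.0398] disc z 0.0182 disc mec [array([ 0.5405, -0.001 ]), np.float64(0.0388)] px [329.4 174.7]
lid_m top knobtop n 89 mean [ 0.5382 -0.0015  0.0396] mid [ 0.5382 -0.002   0.0389] disc z 0.0153 disc mec [array([ 0.5384, -0.0014]), np.float64(0.0379)] px [335.8 189.9]
lid_l scene knobtop n 98 mean [ 0.4356 -0.0119  0.0413] mid [ 0.4369 -0.0136  0.0398] disc z 0.0179 disc mec [array([ 0.4377, -0.0137]), np.float64(0.0489)] px [363.1 200.7]
lid_l top knobtop n 88 mean [ 0.4352 -0.014   0.04  ] mid [ 0.4352 -0.0133  0.04  ] disc z 0.0156 disc mec [array([ 0.4355, -0.0141]), np.float64(0.0478)] px [342.5 240.5]
pot_s scene rim n 286 z 0.0529 fit [array([0.4343, 0.1047]), np.float64(
[... 263 characters left out ...]
.0344)] mec [array([ 0.4336, -0.1494]), np.float64(0.0389)]
pot_m top rim n 282 z 0.0511 fit [array([ 0.4313, -0.1487]), np.float64(0.0339)] mec [array([ 0.4305, -0.1496]), np.float64(0.0373)]
pot_l scene rim n 533 z 0.0532 fit [array([0.5475, 0.2242]), np.float64(0.0444)] mec [array([0.5487, 0.2242]), np.float64(0.0483)]
pot_l top rim n 367 z 0.0509 fit [array([0.5459, 0.2233]), np.float64(0.0444)] mec [array([0.5458, 0.2236]), np.float64(0.0474)]
coast scene 941 [0.5466 0.1141 0.0102] 0.0104
coast top 1126 [0.5467 0.1121 0.0076] 0.0075
tea scene 218 [ 0.5467 -0.1358  0.0116] 0.0108
tea top 228 [ 0.5439 -0.1342  0.0083] 0.0075
table z 6.787026208376901e-06
[0.00102171 0.0026068  0.00393198]
```

```bash
cat >> h.py <<'E'
def go(x,y,z):
    from bench import telemetry
    s=telemetry.get_state();M=R.from_rotvec(s["tool_rot"]).as_matrix()
    print("t",round(s["time"],2),"pos",np.round(s["position"],4),"F",np.round(s["ft_force"],1),"w",round(s["grip_width"],3),"\naxes x,y,z:",M.T.round(3).tolist())
    print("units",(M.T@(np.array([x,y,z])-s["position"])/.04).round(3))
E
python3 -c "
from h import *
go(.4271,.2202,.12)"
```

```text
t 0.1 pos [0.1537 0.6311 0.2403] F [-0.5  0.4 -1.3] w 0.999 
axes x,y,z: [[-0.0, -0.002, -1.0], [-0.972, 0.236, -0.0], [0.236, 0.972, -0.002]]
units [ 3.022 -9.071 -8.36 ]
```

```bash
python3 -m creep '[{"fingers":0.5,"x":1,"y":-3,"z":-2.8},{"fingers":0.5,"x":2,"y":-6,"z":-5.6},{"fingers":0.5,"x":3.02,"y":-9.07,"z":-8.36},{"fingers":0.5,"x":3.02,"y":-9.07,"z":-8.36},{"fingers":0.5,"x":3.02,"y":-9.07,"z":-8.36},{"fingers":0.5,"x":3.02,"y":-9.07,"z":-8.36},{"fingers":0.5,"x":3.02,"y":-9.07,"z":-8.36},{"fingers":0.5,"x":3.02,"y":-9.07,"z":-8.36},{"fingers":0.5,"x":3.02,"y":-9.07,"z":-8.36},{"fingers":0.5,"x":3.02,"y":-9.07,"z":-8.36},{"fingers":0.5,"x":3.02,"y":-9.07,"z":-8.36},{"fingers":0.5,"x":3.02,"y":-9.07,"z":-8.36},{"fingers":0.5,"x":3.02,"y":-9.07,"z":-8.36},{"fingers":0.5,"x":3.02,"y":-9.07,"z":-8.36},{"fingers":0.5,"x":3.02,"y":-9.07,"z":-8.36},{"fingers":0.5,"x":3.02,"y":-9.07,"z":-8.36},{"fingers":0.5,"x":3.02,"y":-9.07,"z":-8.36},{"fingers":0.5,"x":3.02,"y":-9.07,"z":-8.36}]' 15; python3 -c "
from h import *
go(.4271,.2202,.038)
from bench import telemetry;print(np.round(telemetry.get_state()['joint_positions'],2))"
```

```text
t 0.1 pos [0.1537 0.6311 0.2403] F [-0.5  0.4 -1.3] w 0.999 
axes x,y,z: [[-0.0, -0.002, -1.0], [-0.972, 0.236, -0.0], [0.236, 0.972, -0.002]]
units [ 5.072 -9.07  -8.356]
[-1.32  0.32 -0.07  1.45  0.02  1.37 -0.06]$[0]: bad value
```

The call was refused as a bad value, and the arm did not move. A row probably needs every key, so I'll add twist.

```bash
python3 -m creep '[{"fingers":0.5,"x":1,"y":-3,"z":-2.8,"twist":0},{"fingers":0.5,"x":2,"y":-6,"z":-5.6,"twist":0},{"fingers":0.5,"x":3.02,"y":-9.07,"z":-8.36,"twist":0},{"fingers":0.5,"x":3.02,"y":-9.07,"z":-8.36,"twist":0},{"fingers":0.5,"x":3.02,"y":-9.07,"z":-8.36,"twist":0},{"fingers":0.5,"x":3.02,"y":-9.07,"z":-8.36,"twist":0},{"fingers":0.5,"x":3.02,"y":-9.07,"z":-8.36,"twist":0},{"fingers":0.5,"x":3.02,"y":-9.07,"z":-8.36,"twist":0},{"fingers":0.5,"x":3.02,"y":-9.07,"z":-8.36,"twist":0},{"fingers":0.5,"x":3.02,"y":-9.07,"z":-8.36,"twist":0},{"fingers":0.5,"x":3.02,"y":-9.07,"z":-8.36,"twist":0},{"fingers":0.5,"x":3.02,"y":-9.07,"z":-8.36,"twist":0},{"fingers":0.5,"x":3.02,"y":-9.07,"z":-8.36,"twist":0},{"fingers":0.5,"x":3.02,"y":-9.07,"z":-8.36,"twist":0},{"fingers":0.5,"x":3.02,"y":-9.07,"z":-8.36,"twist":0},{"fingers":0.5,"x":3.02,"y":-9.07,"z":-8.36,"twist":0},{"fingers":0.5,"x":3.02,"y":-9.07,"z":-8.36,"twist":0},{"fingers":0.5,"x":3.02,"y":-9.07,"z":-8.36,"twist":0}]' 15; python3 -c "
from h import *
go(.4271,.2202,.038)
from bench import telemetry;print(np.round(telemetry.get_state()['joint_positions'],2))"
```

```text
time: 1.6
position: [0.4265, 0.2225, 0.1207]
tool_rot: [-1.033, 1.311, 1.034]
ft_force: [-0.5, -0.5, 0.1]
grip_width: 0.502
t 1.6 pos [0.4265 0.2225 0.1207] F [-0.5 -0.5  0.1] w 0.502 
axes x,y,z: [[0.0, 0.001, -1.0], [-0.972, 0.234, -0.0], [0.234, 0.972, 0.001]]
units [ 2.069 -0.027 -0.054]
[-0.81  0.06  0.28  2.02 -0.02  1.07  0.82]
```

```bash
python3 -m creep '[{"fingers":0.5,"x":0.7,"y":0,"z":0,"twist":0},{"fingers":0.5,"x":1.4,"y":0,"z":0,"twist":0},{"fingers":0.5,"x":2.05,"y":0,"z":0,"twist":0},{"fingers":0.5,"x":2.05,"y":0,"z":0,"twist":0},{"fingers":0.5,"x":2.05,"y":0,"z":0,"twist":0}]'
python3 - <<'E'
from h import *
go(.4271,.2202,.038)
from bench import viewer
for n in("scene","top"):
    d=viewer.get_image(n);c=d["pixels"][130:290,180:460,::-1];cv2.imwrite(f"pics/{n}1.png",cv2.resize(c,None,fx=2,fy=2))
a=cv2.imread("pics/scene1.png");b=cv2.imread("pics/top1.png");cv2.imwrite("pics/c1.png",cv2.vconcat([a[:295],b[:295]]))
E
```

```text
time: 2.02
position: [0.4265, 0.2216, 0.0379]
tool_rot: [-1.033, 1.313, 1.033]
ft_force: [-0.2, 0.1, 1.3]
grip_width: 0.504
t 2.02 pos [0.4265 0.2216 0.0379] F [-0.2  0.1  1.3] w 0.504 
axes x,y,z: [[-0.001, -0.001, -1.0], [-0.972, 0.235, 0.001], [0.235, 0.972, -0.001]]
units [-0.002 -0.023 -0.03 ]
```

View pics/c1.png

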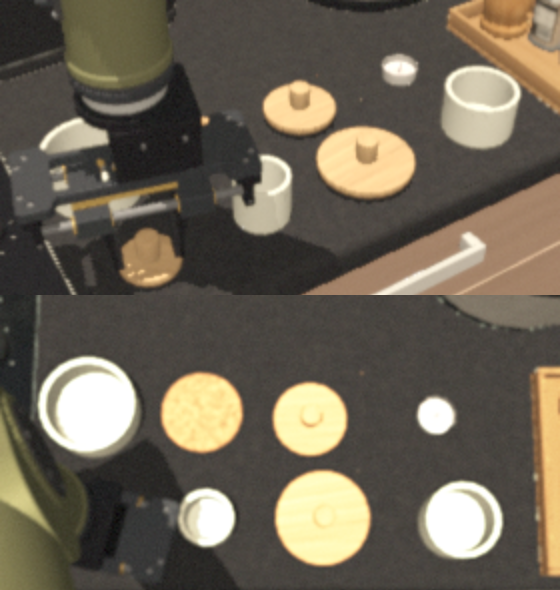

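The fingers straddle the small lid's knob (scene crop at about (150,245)). Nothing else is touched. Closing and lifting.

```bash
python3 -m creep '[{"fingers":0,"x":0,"y":0,"z":0,"twist":0},{"fingers":0,"x":0,"y":0,"z":0,"twist":0},{"fingers":0,"x":0,"y":0,"z":0,"twist":0},{"fingers":0,"x":0,"y":0,"z":0,"twist":0},{"fingers":0,"x":0,"y":0,"z":0,"twist":0},{"fingers":0,"x":-0.7,"y":0,"z":0,"twist":0},{"fingers":0,"x":-1.5,"y":0,"z":0,"twist":0},{"fingers":0,"x":-2.3,"y":0,"z":0,"twist":0},{"fingers":0,"x":-2.7,"y":0,"z":0,"twist":0},{"fingers":0,"x":-2.7,"y":0,"z":0,"twist":0},{"fingers":0,"x":-2.7,"y":0,"z":0,"twist":0}]' 15; python3 -c "
from h import *
go(.4335,.1040,.15)"
```

```text
time: 3.03
position: [0.4276, 0.2212, 0.1472]
tool_rot: [-1.031, 1.31, 1.031]
ft_force: [-0.2, 1.1, -0.1]
grip_width: 0.243
t 3.03 pos [0.4276 0.2212 0.1472] F [-0.2  1.1 -0.1] w 0.243 
axes x,y,z: [[0.002, 0.001, -1.0], [-0.972, 0.237, -0.001], [0.237, 0.972, 0.002]]
units [-0.073 -0.835 -2.811]
```

```bash
python3 -m creep '[{"fingers":0,"x":0,"y":-0.25,"z":-0.8,"twist":0},{"fingers":0,"x":0,"y":-0.5,"z":-1.6,"twist":0},{"fingers":0,"x":0,"y":-0.7,"z":-2.3,"twist":0},{"fingers":0,"x":0,"y":-0.84,"z":-2.79,"twist":0},{"fingers":0,"x":0,"y":-0.84,"z":-2.79,"twist":0},{"fingers":0,"x":0,"y":-0.84,"z":-2.79,"twist":0},{"fingers":0,"x":0.4,"y":-0.84,"z":-2.79,"twist":0},{"fingers":0,"x":0.8,"y":-0.84,"z":-2.79,"twist":0},{"fingers":0,"x":1.1,"y":-0.84,"z":-2.79,"twist":0},{"fingers":0,"x":1.1,"y":-0.84,"z":-2.79,"twist":0},{"fingers":0,"x":1.1,"y":-0.84,"z":-2.79,"twist":0}]'
python3 - <<'E'
from h import *
go(.4335,.1040,.082)
from bench import viewer
for n in("scene","top"):
    d=viewer.get_image(n);c=d["pixels"][130:290,180:460,::-1];cv2.imwrite(f"pics/{n}2.png",cv2.resize(c,None,fx=2,fy=2))
a=cv2.imread("pics/scene2.png");b=cv2.imread("pics/top2.png");cv2.imwrite("pics/c2.png",cv2.vconcat([a[:295],b[:295]]))
E
```

```text
time: 3.95
position: [0.4324, 0.1053, 0.1014]
tool_rot: [-1.033, 1.315, 1.034]
ft_force: [-0.5, 0.1, 0.7]
grip_width: 0.243
t 3.95 pos [0.4324 0.1053 0.1014] F [-0.5  0.1  0.7] w 0.243 
axes x,y,z: [[-0.002, -0.001, -1.0], [-0.972, 0.235, 0.002], [0.235, 0.972, -0.002]]
units [ 0.485 -0.035 -0.023]
```

View pics/c2.png

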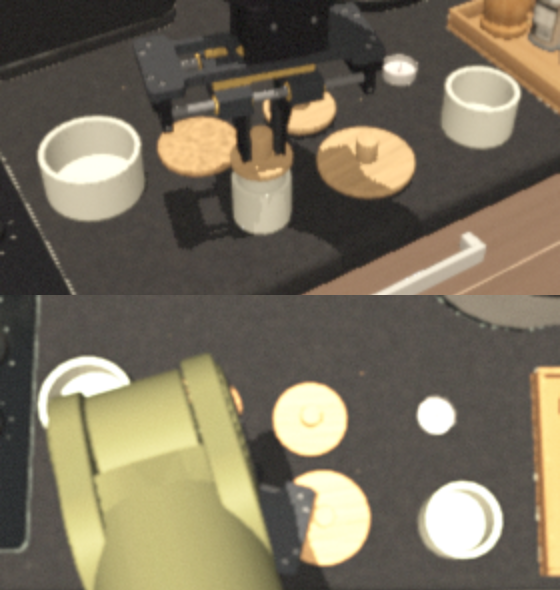

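The lid hangs over the small pot, centred on it (scene crop (262,165)). Lowering.

```bash
python3 -m creep '[{"fingers":0,"x":0.2,"y":0,"z":0,"twist":0},{"fingers":0,"x":0.35,"y":0,"z":0,"twist":0},{"fingers":0,"x":0.5,"y":0,"z":0,"twist":0},{"fingers":0,"x":0.51,"y":0,"z":0,"twist":0},{"fingers":0,"x":0.51,"y":0,"z":0,"twist":0}]'; python3 -c "
from h import *
go(.4335,.1040,.082)"
```

```text
time: 4.47
position: [0.4334, 0.1044, 0.0817]
tool_rot: [-1.031, 1.313, 1.031]
ft_force: [0.2, 0.4, 0.1]
grip_width: 0.243
t 4.47 pos [0.4334 0.1044 0.0817] F [0.2 0.4 0.1] w 0.243 
axes x,y,z: [[-0.0, -0.0, -1.0], [-0.972, 0.237, 0.0], [0.237, 0.972, -0.0]]
units [-0.007 -0.005 -0.008]
```

```bash
python3 -m creep '[{"fingers":0.5,"x":0,"y":0,"z":0,"twist":0},{"fingers":0.5,"x":0,"y":0,"z":0,"twist":0},{"fingers":0.5,"x":0,"y":0,"z":0,"twist":0},{"fingers":0.5,"x":0,"y":0,"z":0,"twist":0},{"fingers":0.5,"x":-0.6,"y":0,"z":0,"twist":0},{"fingers":0.5,"x":-1.3,"y":0,"z":0,"twist":0},{"fingers":0.5,"x":-1.6,"y":0,"z":0,"twist":0},{"fingers":0.5,"x":-1.6,"y":0,"z":0,"twist":0}]'; python3 -c "
from h import *
go(.539,-.0012,.145)"
```

```text
time: 5.13
position: [0.4356, 0.1052, 0.1491]
tool_rot: [-1.032, 1.306, 1.03]
ft_force: [-0.5, 0.7, 0.3]
grip_width: 0.5
t 5.13 pos [0.4356 0.1052 0.1491] F [-0.5  0.7  0.3] w 0.5 
axes x,y,z: [[0.006, 0.003, -1.0], [-0.972, 0.237, -0.005], [0.236, 0.972, 0.004]]
units [ 0.109 -3.141 -1.974]
```

```bash
python3 -m creep '[{"fingers":0.5,"x":0,"y":-1,"z":-0.6,"twist":0},{"fingers":0.5,"x":0,"y":-1.7,"z":-1,"twist":0},{"fingers":0.5,"x":0,"y":-2.5,"z":-1.5,"twist":0},{"fingers":0.5,"x":0,"y":-3.18,"z":-1.93,"twist":0},{"fingers":0.5,"x":0,"y":-3.18,"z":-1.93,"twist":0},{"fingers":0.5,"x":0,"y":-3.18,"z":-1.93,"twist":0},{"fingers":0.5,"x":0,"y":-3.18,"z":-1.93,"twist":0}]'
python3 - <<'E'
from h import *
go(.539,-.0012,.038)
from bench import viewer
for n in("scene","top"):
    d=viewer.get_image(n);c=d["pixels"][130:290,180:460,::-1];cv2.imwrite(f"pics/{n}3.png",cv2.resize(c,None,fx=2,fy=2))
a=cv2.imread("pics/scene3.png");b=cv2.imread("pics/top3.png");cv2.imwrite("pics/c3.png",cv2.vconcat([a[:295],b[:295]]))
E
```

```text
time: 5.72
position: [0.5377, -0.0001, 0.1449]
tool_rot: [-1.031, 1.315, 1.033]
ft_force: [-1.2, 0.7, -0.3]
grip_width: 0.497
t 5.72 pos [ 5.377e-01 -1.000e-04  1.449e-01] F [-1.2  0.7 -0.3] w 0.497 
axes x,y,z: [[-0.002, 0.0, -1.0], [-0.972, 0.236, 0.002], [0.236, 0.972, -0.0]]
units [ 2.671 -0.044 -0.018]
```

View pics/c3.png

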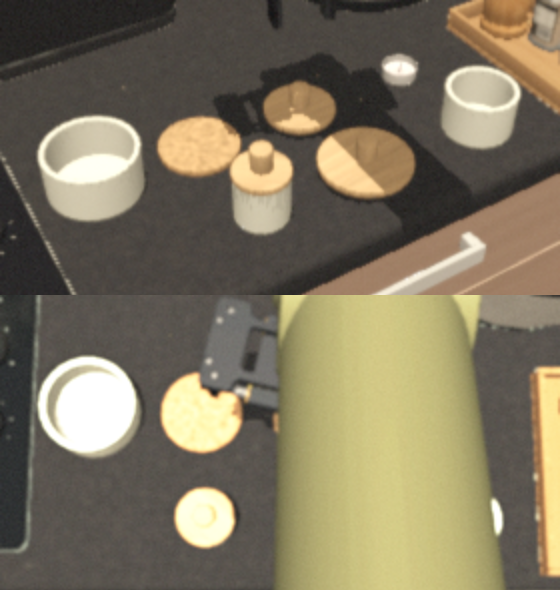

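The small lid sits level on its pot (scene crop (262,165)). Now descending on the medium lid and gripping it.

```bash
python3 -m creep '[{"fingers":0.5,"x":0.8,"y":0,"z":0,"twist":0},{"fingers":0.5,"x":1.6,"y":0,"z":0,"twist":0},{"fingers":0.5,"x":2.3,"y":0,"z":0,"twist":0},{"fingers":0.5,"x":2.68,"y":0,"z":0,"twist":0},{"fingers":0.5,"x":2.68,"y":0,"z":0,"twist":0},{"fingers":0.5,"x":2.68,"y":0,"z":0,"twist":0},{"fingers":0.5,"x":2.68,"y":0,"z":0,"twist":0}]'; python3 -c "
from h import *
go(.539,-.0012,.038)"
```

```text
time: 6.4
position: [0.5385, 0.0005, 0.0391]
tool_rot: [-1.032, 1.311, 1.033]
ft_force: [-0.3, 0.4, 0.4]
grip_width: 0.498
t 6.4 pos [5.385e-01 5.000e-04 3.910e-02] F [-0.3  0.4  0.4] w 0.498 
axes x,y,z: [[0.0, 0.001, -1.0], [-0.972, 0.235, -0.0], [0.235, 0.972, 0.001]]
units [ 0.027 -0.022 -0.037]
```

```bash
python3 -m creep '[{"fingers":0,"x":0,"y":0,"z":0,"twist":0},{"fingers":0,"x":0,"y":0,"z":0,"twist":0},{"fingers":0,"x":0,"y":0,"z":0,"twist":0},{"fingers":0,"x":0,"y":0,"z":0,"twist":0},{"fingers":0,"x":0,"y":0,"z":0,"twist":0},{"fingers":0,"x":-0.7,"y":0,"z":0,"twist":0},{"fingers":0,"x":-1.5,"y":0,"z":0,"twist":0},{"fingers":0,"x":-2.3,"y":0,"z":0,"twist":0},{"fingers":0,"x":-2.7,"y":0,"z":0,"twist":0},{"fingers":0,"x":-2.7,"y":0,"z":0,"twist":0},{"fingers":0,"x":-2.7,"y":0,"z":0,"twist":0}]' 15; python3 -c "
from h import *
go(.4315,-.1494,.146)
M=R.from_rotvec([-1.032,1.312,1.032]).as_matrix();print(M.T@np.array([.4315-.539,-.1494+.0012,0])/.04)
print(M.T@np.array([.436-.4315,-.0137+.1494,0])/.04, M.T@np.array([.5465-.436,.2235+.0137,0])/.04)"
```

```text
time: 7.32
position: [0.5393, -0.0005, 0.1476]
tool_rot: [-1.032, 1.311, 1.031]
ft_force: [-0.4, -0.3, -1.0]
grip_width: 0.242
t 7.32 pos [ 5.393e-01 -5.000e-04  1.476e-01] F [-0.4 -0.3 -1. ] w 0.242 
axes x,y,z: [[0.002, 0.001, -1.0], [-0.972, 0.236, -0.002], [0.236, 0.972, 0.001]]
units [ 0.031  1.737 -4.253]
[-1.88977356e-03  1.73805723e+00 -4.23424548e+00]
[9.38058074e-04 6.90639904e-01 3.32336097e+00] [ 2.50541718e-03 -1.28627680e+00  6.41418677e+00]
```

Run:
```python
from h import *
for n in("scene","top"):
    d=load(n+"0.npz");v,u=np.mgrid[60:290,380:560];uv=np.c_[u.ravel(),v.ravel()].astype(float)
    c,r=ray(d,uv);z=d["z_map"][60:290,380:560].ravel();P=c+r*z[:,None];P=P[z>0]
    for h in(.03,.06,.09,.12):
        m=(P[:,2]>h)&(P[:,2]<.3)&(P[:,0]<.52)&(P[:,0]>.36)&(P[:,1]<-.2)&(P[:,1]>-.42);print(n,h,m.sum(),P[m,1].max().round(3) if m.any() else None, P[m,2].max().round(3) if m.any() else None)
```

```text
scene 0.03 7941 -0.24 0.27
scene 0.06 6811 -0.295 0.27
scene 0.09 5451 -0.295 0.27
scene 0.12 3966 -0.373 0.27
top 0.03 5597 -0.24 0.185
top 0.06 4545 -0.294 0.185
top 0.09 3378 -0.295 0.185
top 0.12 1582 -0.375 0.185
```

```bash
python3 -m creep '[{"fingers":0,"x":0,"y":0.35,"z":-0.85,"twist":0},{"fingers":0,"x":0,"y":0.7,"z":-1.7,"twist":0},{"fingers":0,"x":0,"y":1.05,"z":-2.55,"twist":0},{"fingers":0,"x":0,"y":1.4,"z":-3.4,"twist":0},{"fingers":0,"x":0,"y":1.74,"z":-4.23,"twist":0},{"fingers":0,"x":0,"y":1.74,"z":-4.23,"twist":0},{"fingers":0,"x":0,"y":1.74,"z":-4.23,"twist":0},{"fingers":0,"x":0.4,"y":1.74,"z":-4.23,"twist":0},{"fingers":0,"x":0.8,"y":1.74,"z":-4.23,"twist":0},{"fingers":0,"x":1.1,"y":1.74,"z":-4.23,"twist":0},{"fingers":0,"x":1.1,"y":1.74,"z":-4.23,"twist":0},{"fingers":0,"x":1.1,"y":1.74,"z":-4.23,"twist":0}]'
python3 - <<'E'
from h import *
go(.4315,-.1494,.082)
from bench import viewer
d=viewer.get_image("scene");c=d["pixels"][130:260,250:510,::-1];cv2.imwrite("pics/s4.png",cv2.resize(c,None,fx=3,fy=3))
E
```

```text
time: 8.32
position: [0.4306, -0.1475, 0.1017]
tool_rot: [-1.032, 1.315, 1.034]
ft_force: [-0.4, 0.1, -0.4]
grip_width: 0.244
t 8.32 pos [ 0.4306 -0.1475  0.1017] F [-0.4  0.1 -0.4] w 0.244 
axes x,y,z: [[-0.003, -0.0, -1.0], [-0.972, 0.235, 0.003], [0.235, 0.972, -0.001]]
units [ 0.493 -0.033 -0.041]
```

View pics/s4.png

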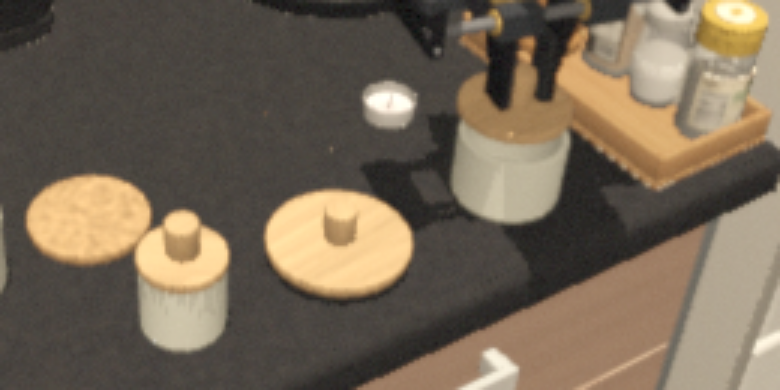

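The medium lid hangs centred just above the medium pot (515,105). Lowering, then I'll release it after a force check.

```bash
python3 -m creep '[{"fingers":0,"x":0.2,"y":0,"z":0,"twist":0},{"fingers":0,"x":0.35,"y":0,"z":0,"twist":0},{"fingers":0,"x":0.5,"y":0,"z":0,"twist":0},{"fingers":0,"x":0.5,"y":0,"z":0,"twist":0},{"fingers":0,"x":0.5,"y":0,"z":0,"twist":0}]'; python3 -c "
from h import *
go(.4315,-.1494,.082)"
```

```text
time: 8.78
position: [0.431, -0.1486, 0.0825]
tool_rot: [-1.031, 1.313, 1.031]
ft_force: [0.7, 0.1, -0.1]
grip_width: 0.24
t 8.78 pos [ 0.431  -0.1486  0.0825] F [ 0.7  0.1 -0.1] w 0.24 
axes x,y,z: [[-0.0, -0.0, -1.0], [-0.972, 0.237, 0.0], [0.237, 0.972, -0.0]]
units [ 0.013 -0.016 -0.016]
```

```bash
python3 -m creep '[{"fingers":0,"x":0.02,"y":0,"z":0,"twist":0},{"fingers":0.5,"x":0.02,"y":0,"z":0,"twist":0},{"fingers":0.5,"x":0.02,"y":0,"z":0,"twist":0},{"fingers":0.5,"x":0.02,"y":0,"z":0,"twist":0},{"fingers":0.5,"x":0.02,"y":0,"z":0,"twist":0},{"fingers":0.5,"x":-0.6,"y":0,"z":0,"twist":0},{"fingers":0.5,"x":-1.3,"y":0,"z":0,"twist":0},{"fingers":0.5,"x":-1.6,"y":0,"z":0,"twist":0},{"fingers":0.5,"x":-1.6,"y":0.35,"z":1.66,"twist":0},{"fingers":0.5,"x":-1.6,"y":0.69,"z":3.32,"twist":0},{"fingers":0.5,"x":-1.6,"y":0.69,"z":3.32,"twist":0},{"fingers":0.5,"x":-1.6,"y":0.69,"z":3.32,"twist":0},{"fingers":0.5,"x":-1.6,"y":0.69,"z":3.32,"twist":0},{"fingers":0.5,"x":-1.6,"y":0.69,"z":3.32,"twist":0}]'
python3 - <<'E'
from h import *
go(.436,-.0137,.038)
from bench import viewer
d=viewer.get_image("scene");c=d["pixels"][130:260,250:510,::-1];cv2.imwrite("pics/s5.png",cv2.resize(c,None,fx=3,fy=3))
E
```

```text
time: 9.95
position: [0.4357, -0.013, 0.1468]
tool_rot: [-1.033, 1.312, 1.033]
ft_force: [-0.3, -0.1, 1.1]
grip_width: 0.505
t 9.95 pos [ 0.4357 -0.013   0.1468] F [-0.3 -0.1  1.1] w 0.505 
axes x,y,z: [[-0.0, -0.001, -1.0], [-0.972, 0.235, -0.0], [0.235, 0.972, -0.001]]
units [ 2.719 -0.012 -0.014]
```

View pics/s5.png

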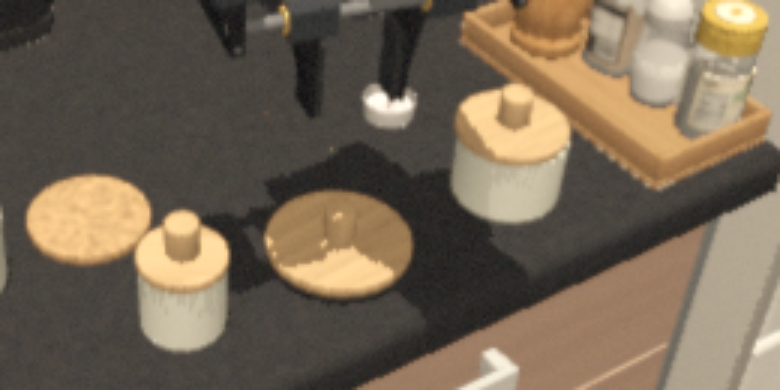

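The medium lid appears seated (510,125). The gripper is above the large lid, so I'll descend, grip and lift.

```bash
python3 -m creep '[{"fingers":0.5,"x":0.8,"y":0,"z":0,"twist":0},{"fingers":0.5,"x":1.6,"y":0,"z":0,"twist":0},{"fingers":0.5,"x":2.3,"y":0,"z":0,"twist":0},{"fingers":0.5,"x":2.7,"y":0,"z":0,"twist":0},{"fingers":0.5,"x":2.7,"y":0,"z":0,"twist":0},{"fingers":0.5,"x":2.7,"y":0,"z":0,"twist":0},{"fingers":0.5,"x":2.7,"y":0,"z":0,"twist":0}]'; python3 -c "
from h import *
go(.436,-.0137,.038)"
```

```text
time: 10.58
position: [0.436, -0.0142, 0.0393]
tool_rot: [-1.03, 1.313, 1.03]
ft_force: [1.1, 0.5, 0.6]
grip_width: 0.503
t 10.58 pos [ 0.436  -0.0142  0.0393] F [1.1 0.5 0.6] w 0.503 
axes x,y,z: [[0.0, -0.0, -1.0], [-0.971, 0.239, -0.001], [0.239, 0.971, -0.0]]
units [0.033 0.004 0.012]
```

```bash
python3 -m creep '[{"fingers":0,"x":0,"y":0,"z":0,"twist":0},{"fingers":0,"x":0,"y":0,"z":0,"twist":0},{"fingers":0,"x":0,"y":0,"z":0,"twist":0},{"fingers":0,"x":0,"y":0,"z":0,"twist":0},{"fingers":0,"x":0,"y":0,"z":0,"twist":0},{"fingers":0,"x":-0.7,"y":0,"z":0,"twist":0},{"fingers":0,"x":-1.5,"y":0,"z":0,"twist":0},{"fingers":0,"x":-2.3,"y":0,"z":0,"twist":0},{"fingers":0,"x":-2.7,"y":0,"z":0,"twist":0},{"fingers":0,"x":-2.7,"y":0,"z":0,"twist":0},{"fingers":0,"x":-2.7,"y":0,"z":0,"twist":0}]' 20; python3 -c "
from h import *
go(.5465,.2235,.146)"
```

```text
time: 11.5
position: [0.4361, -0.0128, 0.1474]
tool_rot: [-1.032, 1.311, 1.031]
ft_force: [-0.1, 0.5, -1.9]
grip_width: 0.242
t 11.5 pos [ 0.4361 -0.0128  0.1474] F [-0.1  0.5 -1.9] w 0.242 
axes x,y,z: [[0.002, 0.001, -1.0], [-0.972, 0.236, -0.002], [0.236, 0.972, 0.001]]
units [ 0.046 -1.285  6.391]
```

```bash
python3 -m creep '[{"fingers":0,"x":0,"y":-0.2,"z":0.9,"twist":0},{"fingers":0,"x":0,"y":-0.4,"z":1.8,"twist":0},{"fingers":0,"x":0,"y":-0.55,"z":2.7,"twist":0},{"fingers":0,"x":0,"y":-0.75,"z":3.6,"twist":0},{"fingers":0,"x":0,"y":-0.95,"z":4.5,"twist":0},{"fingers":0,"x":0,"y":-1.1,"z":5.4,"twist":0},{"fingers":0,"x":0,"y":-1.29,"z":6.41,"twist":0},{"fingers":0,"x":0,"y":-1.29,"z":6.41,"twist":0},{"fingers":0,"x":0,"y":-1.29,"z":6.41,"twist":0},{"fingers":0,"x":0,"y":-1.29,"z":6.41,"twist":0},{"fingers":0,"x":0.5,"y":-1.29,"z":6.41,"twist":0},{"fingers":0,"x":1,"y":-1.29,"z":6.41,"twist":0},{"fingers":0,"x":1.1,"y":-1.29,"z":6.41,"twist":0},{"fingers":0,"x":1.1,"y":-1.29,"z":6.41,"twist":0},{"fingers":0,"x":1.1,"y":-1.29,"z":6.41,"twist":0}]'
python3 - <<'E'
from h import *
go(.5465,.2235,.082)
from bench import viewer
d=viewer.get_image("scene");c=d["pixels"][130:280,180:440,::-1];cv2.imwrite("pics/s6.png",cv2.resize(c,None,fx=3,fy=3))
E
```

```text
time: 12.75
position: [0.5465, 0.2228, 0.1031]
tool_rot: [-1.031, 1.314, 1.03]
ft_force: [-0.3, 0.5, -0.6]
grip_width: 0.239
t 12.75 pos [0.5465 0.2228 0.1031] F [-0.3  0.5 -0.6] w 0.239 
axes x,y,z: [[-0.0, -0.0, -1.0], [-0.971, 0.238, 0.0], [0.238, 0.971, -0.0]]
units [0.529 0.004 0.016]
```

View pics/s6.png

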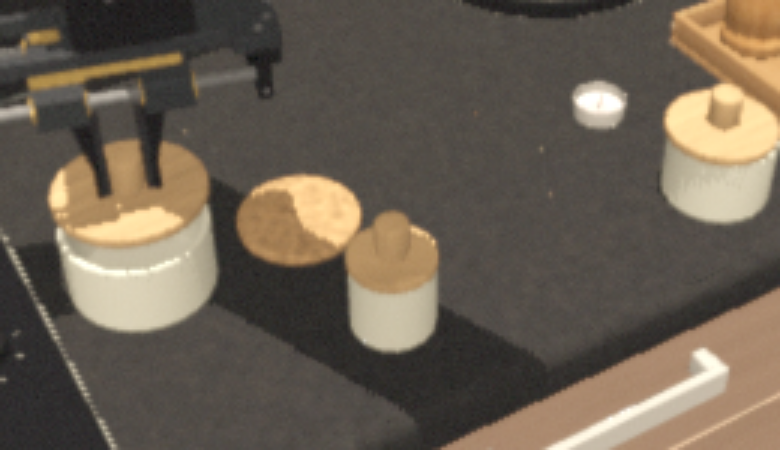

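The large lid is above the large pot (130,190), level and close to centred. Lowering it 20 mm.

```bash
python3 -m creep '[{"fingers":0,"x":0.2,"y":0,"z":0,"twist":0},{"fingers":0,"x":0.35,"y":0,"z":0,"twist":0},{"fingers":0,"x":0.5,"y":0,"z":0,"twist":0},{"fingers":0,"x":0.51,"y":0,"z":0,"twist":0},{"fingers":0,"x":0.51,"y":0,"z":0,"twist":0}]'
python3 - <<'E'
from h import *
go(.5465,.2235,.082)
from bench import viewer
d=viewer.get_image("scene");c=d["pixels"][130:280,180:440,::-1];cv2.imwrite("pics/s7.png",cv2.resize(c,None,fx=3,fy=3))
E
```

```text
time: 13.22
position: [0.5467, 0.2241, 0.0826]
tool_rot: [-1.032, 1.312, 1.032]
ft_force: [-0.5, -0.1, 1.9]
grip_width: 0.238
t 13.22 pos [0.5467 0.2241 0.0826] F [-0.5 -0.1  1.9] w 0.238 
axes x,y,z: [[0.0, 0.0, -1.0], [-0.972, 0.236, -0.0], [0.236, 0.972, 0.0]]
units [ 0.015  0.002 -0.015]
```

View pics/s7.png

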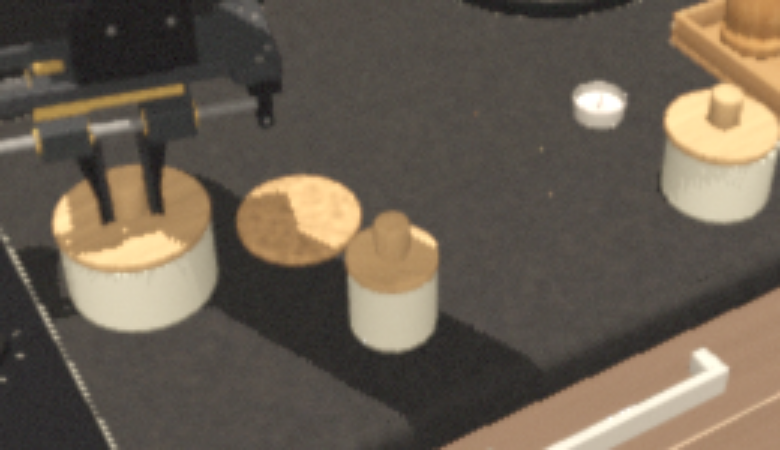

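The lid has reached the rim (135,220). Releasing, lifting and moving back out of the cameras' view.

```bash
python3 -m creep '[{"fingers":0.5,"x":0,"y":0,"z":0,"twist":0},{"fingers":0.5,"x":0,"y":0,"z":0,"twist":0},{"fingers":0.5,"x":0,"y":0,"z":0,"twist":0},{"fingers":0.5,"x":0,"y":0,"z":0,"twist":0},{"fingers":0.5,"x":-0.6,"y":0,"z":0,"twist":0},{"fingers":0.5,"x":-1.3,"y":0,"z":0,"twist":0},{"fingers":0.5,"x":-2,"y":0,"z":0,"twist":0},{"fingers":0.5,"x":-2.2,"y":1,"z":1,"twist":0},{"fingers":0.5,"x":-2.5,"y":6,"z":5,"twist":0},{"fingers":0.5,"x":-3,"y":8,"z":7,"twist":0},{"fingers":0.5,"x":-3,"y":8,"z":7,"twist":0},{"fingers":0.5,"x":-3,"y":8,"z":7,"twist":0},{"fingers":0.5,"x":-3,"y":8,"z":7,"twist":0},{"fingers":0.5,"x":-3,"y":8,"z":7,"twist":0},{"fingers":0.5,"x":-3,"y":8,"z":7,"twist":0},{"fingers":0.5,"x":-3,"y":8,"z":7,"twist":0},{"fingers":0.5,"x":-3,"y":8,"z":7,"twist":0},{"fingers":0.5,"x":-3,"y":8,"z":7,"twist":0},{"fingers":0.5,"x":-3,"y":8,"z":7,"twist":0}]'
python3 - <<'E'
from h import *
from bench import viewer
ims=[]
for n in("scene","top"):
    d=viewer.get_image(n);ims.append(cv2.resize(d["pixels"][140:280,185:450,::-1],None,fx=2.1,fy=2.1)); np.savez(f"{n}9.npz",**d)
cv2.imwrite("pics/c9.png",cv2.vconcat(ims))
L={"pot_s":((.4335,.104),.028),"pot_m":((.4315,-.1494),.038),"pot_l":((.5465,.2235),.048)}
for n in("scene","top"):
    d=load(n+"9.npz");P,uv=cloud(d)
    for k,(c,r) in L.items():
        q=np.hypot(*(P[:,:2]-c).T)
        D=(q<r+.01)&(P[:,2]>.053)&(P[:,2]<.066);K=(q<.02)&(P[:,2]>.079)
        A=np.c_[P[D,:2]-c,np.ones(D.sum())];f=np.linalg.lstsq(A,P[D,2],rcond=None)[0]
        print(k,n,"disc z",np.median(P[D,2]).round(4),"tilt deg",np.degrees(f[:2]).round(2),"mec",[np.round(x,4) for x in cv2.minEnclosingCircle(P[D,:2].astype(np.float32))],"knob",P[K].mean(0).round(4))
    for k,c in(("coast",(.5464,.1126)),("tea",(.54,-.126))):
        q=np.hypot(*(P[:,:2]-c).T);m=(q<.05)&(P[:,2]>.005)&(P[:,2]<.03);print(k,n,m.sum(),P[m].mean(0).round(4))
E
```

```text
time: 14.85
position: [0.2967, 0.5756, 0.2022]
tool_rot: [-1.036, 1.31, 1.04]
ft_force: [0.4, -1.3, 0.1]
grip_width: 0.5
pot_s scene disc z 0.0619 tilt deg [ 2.7 -1.3] mec [array([0.4348, 0.105 ]), np.float64(0.0285)] knob [0.4323 0.1057 0.0853]
pot_m scene disc z 0.0618 tilt deg [ 1.98 -1.09] mec [array([ 0.4329, -0.1481]), np.float64(0.0392)] knob [ 0.4312 -0.1468  0.0853]
pot_l scene disc z 0.0624 tilt deg [ 1.7  -0.34] mec [array([0.5489, 0.2234]), np.float64(0.0491)] knob [0.546  0.2247 0.0859]
coast scene 940 [0.5464 0.1137 0.0102]
tea scene 219 [ 0.547  -0.1356  0.0114]
pot_s top disc z 0.0595 tilt deg [-0.17 -0.47] mec [array([0.4326, 0.1044]), np.float64(0.0279)] knob [0.4325 0.1039 0.084 ]
pot_m top disc z 0.0595 tilt deg [-0.35 -0.52] mec [array([ 0.4314, -0.1468]), np.float64(0.0381)] knob [ 0.4312 -0.1463  0.0841]
pot_l top disc z 0.0593 tilt deg [0.04 0.08] mec [array([0.5459, 0.2237]), np.float64(0.0487)] knob [0.5462 0.2231 0.0841]
coast top 1136 [0.5464 0.1117 0.0075]
tea top 227 [ 0.5439 -0.1342  0.0083]
```

View pics/c9.png

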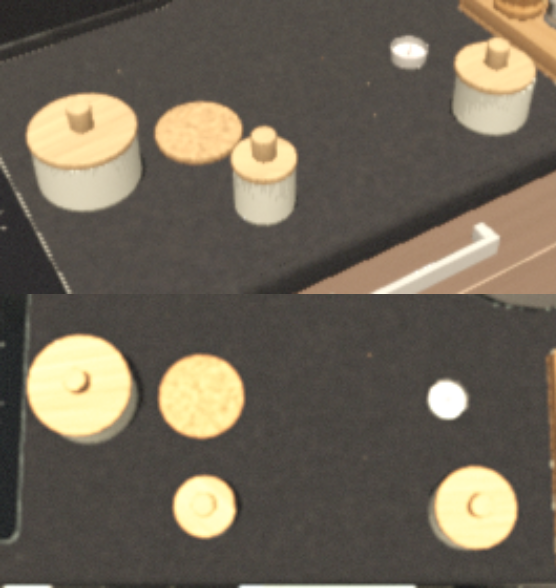

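All three lids sit on their own pots. The disc tops read 0.0595 m in the top view, against an expected 0.060, and are level to about 0.6°. The coaster and tea light read within 0.6 mm of where they started. Handing in.

```bash
python3 -c "
from bench import workorder;print(workorder.close_job())"
```

```text
the job is handed in; nothing more can be done
None
```

All three lids are on the pots of their own size, and I handed the job in at about 15 s on the robot's clock. I placed them in the order small, medium, large, gripping each by its knob. Every force reading I took stayed at 2 N or less.

- **Seating:** in the top view the disc tops read 59.3–59.5 mm (60 expected) and the knob tops 84.0–84.1 mm (85 expected). Tilt there was about 0.6° or less.
- **Disagreement between cameras:** the scene camera reads 2–3 mm higher, at 61.8–62.4 mm, and shows an apparent tilt of 1.7–3°. It read about 2 mm high on the lids lying on the worktop too. I put the tilt down to edge pixels in its slanted view, but did not confirm that.
- **Centring:** the small and large lids sit within about 1 mm of the pot centres I measured at the start. The medium lid is about 2.5 mm off, which is inside its roughly 3 mm of play.
- **Bystanders and pots:** the coaster and tea light read within 0.6 mm of their starting positions. The pots look unmoved in the pictures, but I did not re-measure their rims once the lids were on.
- **Refused move:** the first move call was rejected because its rows lacked the twist value, and the arm did not move.

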